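# Spring check of the fork sensor's tilt mount

### The arm

A 6-joint arm with a two-finger parallel gripper is mounted at the origin on the work surface. World frame = base frame: x ahead of the robot, y to its left, z up, the work surface at z = 0. Lengths are in m, angles in rad, forces in N, time in s.
With the tool pointing down it reaches from about 0.3 to 0.875 m from the base axis. Payload 6.4 kg.
Tool frame: the origin (TCP) lies between the finger pads; the fingertips stand 19 mm ahead of it and the grasp point (between the pads) is the TCP (ctrl.tips_ahead is the z of the fingertips in the tool frame, in m); z points along the fingers, y is the line along which they close (so a half turn about z gives the same grasp; the last joint's range is limited). The gripper opens to 85 mm and grips with 20 to 120 N. Pads are 22 mm wide; open, the fingers measure 114 mm over their backs; the gripper's body (76 mm by 85 mm) begins 54 mm behind the grasp point. The pads swing forward as they close: fully open they stand 13 mm farther back than shut.
Start: joints at [-1.402, 0.181, 1.607, -0, 1.354, -0.206], TCP at [0.211, -0.535, 0.23] pointing down, gripper open.
Joint ranges: [-2.99, 2.99], [-0.89, 2.07], [0.3, 2.58], [-1.14, 4.28], [0, 2.63], [-3.12, 3.12]. Speed limits (rad/s): [2.57, 2.57, 3.01, 3.14, 3.14, 3.14].

### API

Orientations are given as a unit quaternion [w, x, y, z].
In Python, from bench import readout, vision, ctrl gives the robot as it stands.
- The arm moves only by the tool play_rows, never from a script. Its arguments are lists of equal length, an entry for each row: "xyz": the shift along the tool's x, y, z in mm, a list of three; "rot": the turn, a rotation vector about the tool's x, y, z in rad, a list of three; "grip": the opening, from 0 (shut) to 1 (fully open). In form: {"xyz": [[x, y, z], ...], "rot": [[rx, ry, rz], ...], "grip": [grip, ...]}. A call has exactly 10 rows; each row is the pose to reach, as a shift and turn from the pose commanded when the call began, along the tool's axes at that moment; what a row does not reach only later rows make up. A row lasts 1/8 s, in which the tool goes at most 62.5 mm and 10.7 degrees, less where a joint would pass 70% of its speed; a pose out of reach is approached as far as the arm can. A call with a gripper value outside its range is refused whole. The fingers move at their own pace and stop on an object; the grip force is fixed at half the most. Time passes only in rows, so rows that repeat a pose let the fingers close, or fill a call up. It gives the time, the measured TCP pose, the force, the opening and the grip force at its end, in the units of the state.
- readout.get_obs(): the state, without advancing time (a new reading comes with each control period).
- vision.camera(name): name is "scene" or "top" or "wrist"; returns a dict with "color" (480x640x3 uint8, red, green, blue), "depth" (480x640 float32, m along the optical axis (not along the pixel's ray), 0 where there is no reading), "camera_matrix" (3x3 intrinsics, pixels), "extrinsics" (4x4, takes a point from camera to world coordinates); the wrist camera has in their place "hand_eye" (4x4, takes a point from camera to tool coordinates, whose origin is the TCP and whose axes are the flange's). Camera axes: x right, y down, z forward; pixel columns grow to the right and rows downward; lengths in m; the calibration is good to about 2 mm. A picture is of the moment at which its call begins: read the wrist's pose just before it.
- ctrl.hand_in(): hands the job in; it is judged then, once.
The state is a dict: "time_s": time; "q": joint angles; "dq": joint speeds; "joint_efforts": joint torques, N m; "eef_pos": TCP position; "eef_rot": TCP orientation; "wrist_force": force on the tool from outside, world axes, zero at the start; "torque": the same for the moment, N m; "opening": opening from 0.0 (shut) to 1.0 (fully open); "grasp_force": force on a finger pad.
Only numpy, scipy, OpenCV 4.12 (cv2) and the standard library are available. Lean on these libraries where they do the work, as an engineer would, in place of code of your own. Each camera call takes 0.05 s, during which the arm holds its last target. There are 200 camera calls.

### The job

Check the spring of the fork sensor's tilt mount: with the fingertips press the orange pad on its corner down until the red pointer stands at the yellow mark on the scale, not past it, hold it there for a good second, then let go so that the plate springs back up to rest. Leave the blue-padded mirror mount and the loose parts alone.

Things in the scene. Friction and masses are not known exactly. Their poses are not given: they have to be found in the camera images.
- fork_mount: Mount to work on. Green base 190 x 110 x 8 mm, bolted down; origin at its underside; own x runs from the pad end (near the robot at yaw 0) to the hinge end, z up. On it an aluminium plate, 118 x 80 mm, hinged about a level pin along y at x=50, z=90 mm, carrying a flat black U-shaped fork sensor with red tips. ORANGE pad at x=-42, y=22 mm. Near the pad only the scale is higher than the pad.
- fork_pad_top (a point): Middle of the top of the orange pad, where to press: a slightly domed round boss 26 mm across and 12 mm tall on the near corner of the sprung plate; top 109 mm above the table at rest, 92 mm from the hinge axis; it moves with the plate. The rules call the pad fork_plate_c0.
- fork_pointer (a point): Point 8 mm short of the end of the red pointer, on its mid-thickness: a bar 3 mm thick sticking out sideways (-y of the mount) at the plate's near end, 135 mm from the hinge axis, 90 mm above the table at rest. It goes down about 1.47 mm for each mm that the pad goes down.
- fork_mark: Scale mark of the fork mount: yellow clip fixed on the white scale, 8 mm high, 42 mm wide, origin at its middle, z up; 16 to 32 mm below the pointer's rest height, differs each time. Pointer at the mark = its height within the clip's 8 mm; it passes in front without touching. The scale is an upright plate 30 mm wide, 4 mm thick, top 120 mm high, at x=-95, y=-70 mm of the mount.
- fork_plate (a joint): Tilt of the fork mount's plate, rad: 0 at rest, grows as the pad end is pressed down (the mark lies at about 0.12 to 0.24), end stop 0.33; negative if the pad end is pulled up. A spring of 3 Nm/rad brings it back to 0: about 4 N at the pad for 0.12 rad, 8 N for 0.24 rad.
- mirror_mount: Neighbouring mount, to be left alone: same base, plate, pointer, scale and yellow clip, same origin and axes, but with a BLUE pad and a small round upright mirror (48 mm across, top 155 mm above the table, 160 with its screw) on its plate.
- mirror_plate (a joint): Tilt of the mirror mount's plate, rad, same sense; 0 at rest. Must stay at rest.
- cap: Loose white printed cap, 44 mm across, 20 mm tall, green ring on top, small red nose on its side; stands on the table between the mounts. Origin at the underside's middle. Leave alone.
- collar: Loose steel collar, 34 mm across, 18 mm bore, 22 mm tall, on the table between the mounts. Origin at the underside's middle. Leave alone.
- driver: Loose screwdriver, 170 mm long, lying on the table between the mounts, along x. Leave alone.

How it is judged:
On the way, in this order (a step that is already met when the one before it is completed fails the run):
1. the fingers press the orange pad and the pointer stands at the yellow mark (within 4 mm of its middle) for 0.8 s (z of fork_pointer in the frame of fork_mark between -0.004 and 0.004 m and contact force between the fingers and fork_plate_c0 above 0.5 N), for 0.8 s.
2. the pad is let go and the plate is back at rest (value of joint fork_plate between -0.02 and 0.02 rad and contact force between each of the arm, the fingers and fork_plate below 0.1 N), for 0.2 s.
At the end, for the whole second after the job is handed in: After a press that kept the pointer at the mark, the fork mount's plate is back at rest (within 0.02 rad), still and untouched; the mirror mount's plate is at rest and the loose parts are within 15 mm of where they stood (value of joint fork_plate between -0.02 and 0.02 rad and velocity of joint fork_plate between -0.05 and 0.05 rad/s and value of joint mirror_plate between -0.02 and 0.02 rad and distance of each of cap, collar, driver from where it was at the start of the episode below 0.015 m).
It fails at once if the pointer is pushed past the mark (more than 6 mm below its middle) (z of fork_pointer in the frame of fork_mark below -0.006 m).
It fails at once if the fork mount's plate is pulled or pried up (value of joint fork_plate below -0.06 rad).
It fails at once if the mirror mount's plate is tilted (value of joint mirror_plate above 0.04 rad or value of joint mirror_plate below -0.04 rad).
It fails at once if a loose part is moved or lifted (more than 15 mm) (distance of any of cap, collar, driver from where it was at the start of the episode above 0.015 m).
It also fails if it takes over 38 s, if anything falls off the work surface, if the arm or the gripper's body presses on something with over 40 N, if the wrist force passes 120 N, or if a joint passes its speed limit or range.

## Working session

There is one attempt and no reset: what is moved stays moved. The work goes in short steps, Python scripts to look and compute and a tool call to move; the robot and the scene stay as the last step left them, time stands still between calls to the robot, and variables do not carry over. Pictures are saved under pics/ and viewed, at most 10 in all, crops included, and the job is handed in when it is done.

Besides the shell and the picture viewer there is one more tool, called after ">>>" in YAML: its name, and indented under it one key for each argument. play_rows: Moves the arm, as the interface text tells. Its arguments: {"type":"object","properties":{"xyz":{"type":"array","items":{"type":"array","items":{"type":"number"}}},"rot":{"type":"array","items":{"type":"array","items":{"type":"number"}}},"grip":{"type":"array","items":{"type":"number"}}},"required":["xyz","rot","grip"]}

```bash
mkdir -p pics
cat > h.py <<'E'
import numpy as np, cv2
from bench import readout, vision, ctrl
def cam(n):
    c=vision.camera(n); return c
def save(c,f): cv2.imwrite('pics/'+f,c['color'][:,:,::-1])
def pts(c):
    K=c['camera_matrix'];d=c['depth'];v,u=np.mgrid[0:480,0:640]
    P=np.stack([(u-K[0,2])/K[0,0]*d,(v-K[1,2])/K[1,1]*d,d],-1)
    E=c['extrinsics'];return P@E[:3,:3].T+E[:3,3]
E
python3 - <<'E'
from h import *
o=readout.get_obs();print(o)
for n in('top','scene'):
    c=cam(n);save(c,n+'.png');np.savez('pics/'+n,**c)
E
```

```text
{'time_s': 0.0, 'q': array([-1.40228181e+00,  1.81547969e-01,  1.60800863e+00, -7.31965595e-06,
        1.35377789e+00, -2.06310862e-01]), 'dq': array([ 0.00147646,  0.00079981,  0.00206821, -0.00052215,  0.00090062,
        0.00129304]), 'joint_efforts': array([-1.51277691e-03, -4.44867182e+01, -3.51336193e+01, -3.16974056e-04,
        9.18114383e-03, -1.83439717e-06]), 'eef_pos': array([ 0.21042749, -0.53452235,  0.22917995]), 'eef_rot': array([-8.70827047e-04,  9.82489065e-01,  1.86318221e-01,  1.28850677e-05]), 'wrist_force': array([-0.32512319,  0.19245439, -0.19800958]), 'torque': array([-0.02455527, -0.03012892, -0.02974781]), 'grasp_force': 0.0, 'opening': 0.9963790755138411}
```

View pics/top.png

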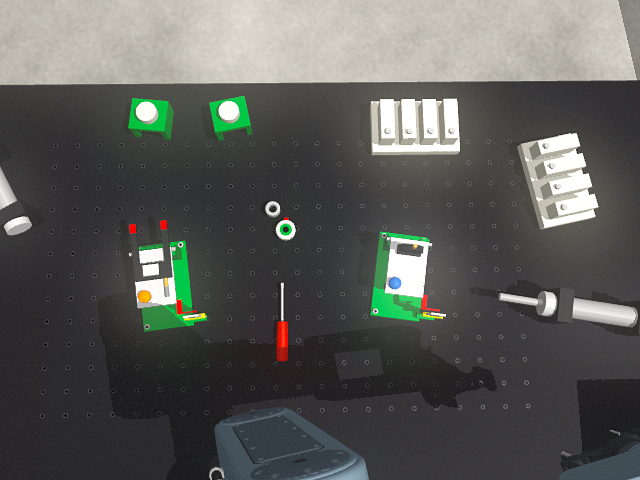

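View pics/scene.png

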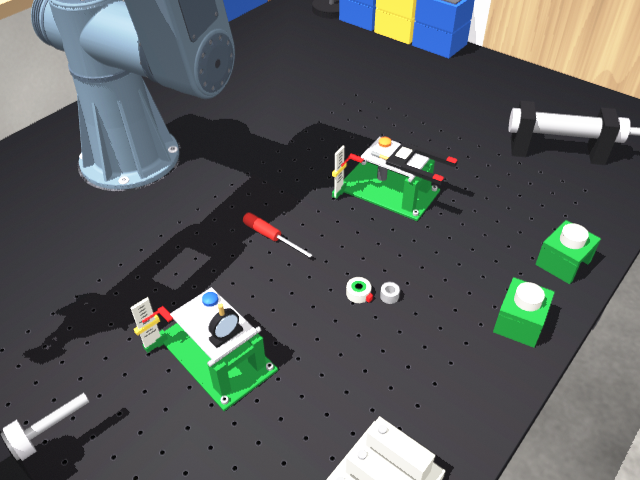

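The top view shows the orange pad at (144,296), its red pointer near (180,307) and its yellow clip at (194,317). In the scene view they are at (385,142), (353,158) and (338,171). Next I'll measure them.

Run:
```python
from h import *
for n,boxes in (('top',dict(pad=(130,160,285,308),red=(172,190,296,316),yel=(178,212,308,326))),('scene',dict(pad=(370,400,130,152),red=(342,366,148,166),yel=(326,350,160,182)))):
    c=np.load('pics/'+n+'.npz');P=pts(c);h=cv2.cvtColor(c['color'],cv2.COLOR_RGB2HSV)
    for k,(a,b,e,f) in boxes.items():
        H=h[e:f,a:b];S=(H[...,1]>150)&(H[...,2]>90);hue=H[...,0]
        m=S&dict(pad=(hue>8)&(hue<22),red=(hue<6)|(hue>174),yel=(hue>22)&(hue<36))[k]
        p=P[e:f,a:b][m];v,u=np.nonzero(m)
        print(n,k,m.sum(),'px',u.mean()+a,v.mean()+e,'med',np.median(p,0).round(4),'lo',np.percentile(p,5,0).round(4),'hi',np.percentile(p,95,0).round(4))
    # upscaled crop
    x,y,w=(120,225,100) if n=='top' else (310,120,110)
    cv2.imwrite(f'pics/{n}_c.png',cv2.resize(c['color'][y:y+w,x:x+w,::-1],None,fx=5.4,fy=5.4,interpolation=cv2.INTER_CUBIC))
    if n=='top':
        g=(h[...,0]>50)&(h[...,0]<75)&(h[...,1]>150)&(h[...,2]>60)
        g[:, :120]=0;g[:,220:]=0;g[:230]=0;g[340:]=0
        p=P[g];p=p[p[:,2]<0.02];print(len(p),cv2.minAreaRect((p[:,:2]*1000).astype(np.float32)))
```

```text
top pad 91 px 143.07692307692307 296.05494505494505 med [0.4957 0.2878 0.1072] lo [0.4855 0.2752 0.1027] hi [0.5057 0.2964 0.1115]
top red 75 px 179.74666666666667 307.48 med [0.4707 0.2164 0.0941] lo [0.4606 0.2043 0.0891] hi [0.4851 0.2212 0.098 ]
top yel 47 px 196.4468085106383 316.74468085106383 med [0.452  0.1844 0.0753] lo [0.4485 0.1682 0.002 ] hi [0.4622 0.2081 0.0801]
1738 ((526.8475341796875, 252.46417236328125), (189.34739685058594, 139.11985778808594), 6.632472515106201)
scene pad 41 px 385.5365853658537 142.46341463414635 med [0.5008 0.2829 0.103 ] lo [ 4.136e-01  2.739e-01 -2.000e-04] hi [0.5078 0.4278 0.1079]
scene red 100 px 352.82 158.19 med [0.4659 0.2164 0.0928] lo [0.3913 0.1941 0.    ] hi [0.4864 0.3251 0.0955]
scene yel 51 px 338.5686274509804 170.47058823529412 med [0.457  0.1845 0.0728] lo [4.016e-01 1.659e-01 2.000e-04] hi [0.4611 0.2738 0.0785]
```

```bash
sleep 0
python3 - <<'E'
import numpy as np
for n in('top','scene'):
    c=np.load('pics/'+n+'.npz');print(n,c['extrinsics'].round(3).tolist(),c['camera_matrix'][0,0])
E
```

```text
top [[-0.017, -0.989, 0.15, 0.421], [-1.0, 0.014, -0.024, -0.032], [0.022, -0.15, -0.988, 1.31], [0.0, 0.0, 0.0, 1.0]] 586.81474812766
scene [[0.773, 0.443, -0.454, 1.048], [0.634, -0.556, 0.537, -0.602], [-0.015, -0.703, -0.711, 0.863], [0.0, 0.0, 0.0, 1.0]] 620.7766755535866
```

Run:
```python
from h import *
from scipy.spatial.transform import Rotation as R
c=cam('wrist');print(c['hand_eye'].round(3),c['camera_matrix'])
o=readout.get_obs();q=o['eef_rot'];M=R.from_quat(np.r_[q[1:],q[0]]).as_matrix();print(M.round(3))
print((M.T@(np.array([.497,.286,.26])-o['eef_pos'])*1000).round(1))
```

```text
[[ 0.001 -0.948 -0.317  0.083]
 [ 1.     0.001 -0.     0.   ]
 [ 0.    -0.317  0.948 -0.144]
 [ 0.     0.     0.     1.   ]] [[335.97250963   0.         319.14014941]
 [  0.         335.97250963 241.91618014]
 [  0.           0.           1.        ]]
[[ 0.931  0.366 -0.   ]
 [ 0.366 -0.931  0.001]
 [ 0.    -0.001 -1.   ]]
[ 567.1 -658.8  -29.6]
```

View pics/scene_c.png

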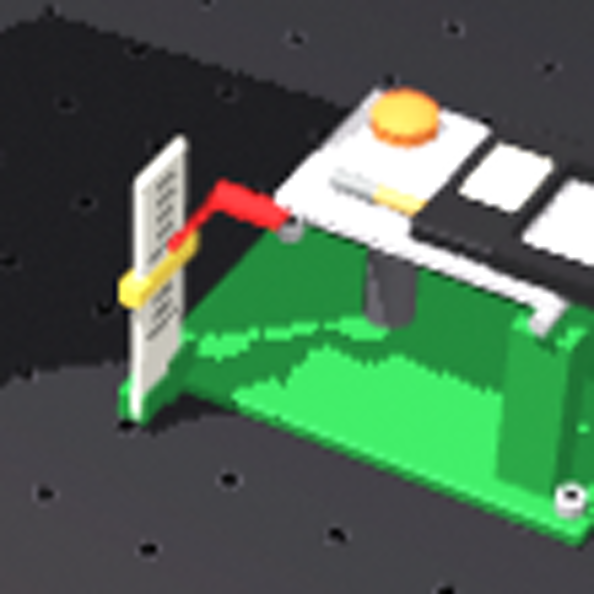

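>>> play_rows:
  xyz:
    - [25, -30, -15]
    - [55, -65, -30]
    - [85, -100, -30]
    - [115, -135, -30]
    - [145, -170, -30]
    - [180, -208, -30]
    - [215, -248, -30]
    - [250, -288, -30]
    - [285, -329, -30]
    - [320, -370, -30]
  rot:
    - [0, 0, 0]
    - [0, 0, 0]
    - [0, 0, 0]
    - [0, 0, 0]
    - [0, 0, 0]
    - [0, 0, 0]
    - [0, 0, 0]
    - [0, 0, 0]
    - [0, 0, 0]
    - [0, 0, 0]
  grip: [0, 0, 0, 0, 0, 0, 0, 0, 0, 0]

```text
time_s: 1.4
eef_pos: [0.373, -0.0719, 0.2602]
eef_rot: [0.0, 0.983, 0.186, 0.0]
wrist_force: [0.9, -1.1, 0.8]
opening: -0.005
grasp_force: 0.0
```

>>> play_rows:
  xyz:
    - [35, -41, 0]
    - [70, -82, 0]
    - [105, -123, 0]
    - [140, -164, 0]
    - [175, -205, 0]
    - [210, -245, 0]
    - [235, -275, 0]
    - [247, -289, 0]
    - [247, -289, 0]
    - [247, -289, 0]
  rot:
    - [0, 0, 0.05]
    - [0, 0, 0.1]
    - [0, 0, 0.15]
    - [0, 0, 0.2]
    - [0, 0, 0.24]
    - [0, 0, 0.27]
    - [0, 0, 0.27]
    - [0, 0, 0.27]
    - [0, 0, 0.27]
    - [0, 0, 0.27]
  grip: [0, 0, 0, 0, 0, 0, 0, 0, 0, 0]

```text
time_s: 2.65
eef_pos: [0.4967, 0.2846, 0.2599]
eef_rot: [0.0, 0.999, 0.052, -0.0]
wrist_force: [0.1, 0.1, -0.0]
opening: 0.001
grasp_force: 0.0
```

```bash
cat >> h.py <<'E'
from scipy.spatial.transform import Rotation as R
def pose():
    o=readout.get_obs();q=o['eef_rot'];T=np.eye(4);T[:3,:3]=R.from_quat(np.r_[q[1:],q[0]]).as_matrix();T[:3,3]=o['eef_pos'];return o,T
def wrist():
    o,T=pose();c=dict(cam('wrist'));c['extrinsics']=T@c['hand_eye'];return o,T,c
E
python3 - <<'E'
from h import *
o,T,c=wrist();save(c,'w1.png');np.savez('pics/w1',**c)
print(o['time_s'],o['eef_pos'],o['wrist_force'],o['opening'],ctrl.tips_ahead);print(T.round(3))
P=pts(c);h=cv2.cvtColor(c['color'],cv2.COLOR_RGB2HSV);s=(h[...,1]>150)&(h[...,2]>90)
for k,m in dict(pad=(h[...,0]>8)&(h[...,0]<22),red=(h[...,0]<6)|(h[...,0]>174),yel=(h[...,0]>22)&(h[...,0]<36)).items():
    n,l,st,ce=cv2.connectedComponentsWithStats((m&s).astype(np.uint8))
    for i in range(1,n):
        if st[i,4]>60:
            p=P[l==i];p=p[p[:,2]>.02]
            if len(p): print(k,st[i],np.median(p,0).round(4),np.percentile(p,5,0).round(4),np.percentile(p,95,0).round(4))
E
```

```text
2.65 [0.49666068 0.2846036  0.25992969] [ 0.07404033  0.064119   -0.038892  ] 0.001324907079497408 0.019
[[ 0.995  0.104 -0.001  0.497]
 [ 0.104 -0.995 -0.001  0.285]
 [-0.001  0.001 -1.     0.26 ]
 [ 0.     0.     0.     1.   ]]
red [374  35  19  27 482] [0.6444 0.2508 0.1069] [0.6359 0.2447 0.1026] [0.6524 0.2564 0.1082]
red [292  36  18  28 479] [0.6368 0.3138 0.1069] [0.6282 0.3078 0.1057] [0.645  0.3194 0.1082]
red [378 243  39  22 254] [0.4667 0.2163 0.0932] [0.4615 0.188  0.0904] [0.4779 0.2221 0.0945]
red [ 503  264   40   67 1528] [0.4037 0.0131 0.0236] [0.3655 0.0029 0.0206] [0.4409 0.0197 0.0256]
yel [304 213  26  24 341] [0.4949 0.2908 0.1073] [0.487  0.2774 0.105 ] [0.5049 0.2978 0.109 ]
```

View pics/w1.png

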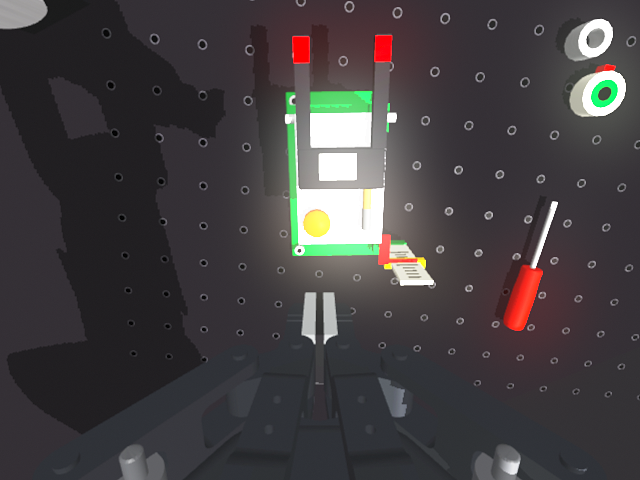

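The wrist view shows the pad at (316,223), the pointer at (400,255) and the clip at (420,263), none of them hidden by the fingers. I'll go down to just above the pad and measure the clip there.

>>> play_rows:
  xyz:
    - [-1, -2, 10]
    - [-1, -2, 25]
    - [-1, -2, 40]
    - [-1, -2, 60]
    - [-1, -2, 80]
    - [-1, -2, 95]
    - [-1, -2, 108]
    - [-1, -2, 115]
    - [-1, -2, 115]
    - [-1, -2, 115]
  rot:
    - [0, 0, 0]
    - [0, 0, 0]
    - [0, 0, 0]
    - [0, 0, 0]
    - [0, 0, 0]
    - [0, 0, 0]
    - [0, 0, 0]
    - [0, 0, 0]
    - [0, 0, 0]
    - [0, 0, 0]
  grip: [0, 0, 0, 0, 0, 0, 0, 0, 0, 0]

```text
time_s: 3.95
eef_pos: [0.4962, 0.2878, 0.1458]
eef_rot: [-0.0, 0.999, 0.052, 0.001]
wrist_force: [-0.6, 0.6, 0.6]
opening: 0.0
grasp_force: 0.0
```

```bash
cat > m.py <<'E'
from h import *
import sys
o,T,c=wrist();save(c,sys.argv[1]+'.png');np.savez('pics/'+sys.argv[1],**c)
print(o['time_s'],o['eef_pos'],o['wrist_force'])
P=pts(c);h=cv2.cvtColor(c['color'],cv2.COLOR_RGB2HSV);s=(h[...,1]>130)&(h[...,2]>70)
def show(P,s,h,n0):
  near=(np.abs(P[...,0]-.46)<.04)&(np.abs(P[...,1]-.195)<.05)&(P[...,2]>.04)
  for k,m in dict(red=(h[...,0]<8)|(h[...,0]>174),yel=(h[...,0]>20)&(h[...,0]<36)).items():
    m=m&s&near
    if m.any():
        v,u=np.nonzero(m);p=P[m];print(n0,k,m.sum(),'px',u.min(),u.max(),v.min(),v.max(),np.median(p,0).round(4),np.percentile(p,[5,95],0).round(4).tolist())
        if k=='red':
            e=p[p[:,1]<np.percentile(p[:,1],2)+.015];print('   pointer end top z',np.median(e,0).round(4), len(e))
        else:
            print('   z hist',np.histogram(p[:,2],bins=np.arange(.056,.092,.002))[0],'from .056')
show(P,s,h,'wrist')
c=cam('scene');np.savez('pics/s_'+sys.argv[1],**c);P=pts(c);h=cv2.cvtColor(c['color'],cv2.COLOR_RGB2HSV);show(P,(h[...,1]>130)&(h[...,2]>70),h,'scene')
E
python3 m.py w2
```

```text
3.95 [0.49617649 0.28779216 0.14575841] [-0.64588661  0.58587429  0.58777452]
wrist red 905 px 412 469 286 328 [0.4695 0.2163 0.0932] [[0.4613, 0.1883, 0.0896], [0.4888, 0.2225, 0.0944]]
   pointer end top z [0.4653 0.1923 0.0908] 157
wrist yel 347 px 428 477 312 329 [0.4599 0.1826 0.0732] [[0.4572, 0.17, 0.0682], [0.4619, 0.2008, 0.0765]]
   z hist [  0   0   0   0   0  13  53  69  68 121   7   4   1   2   2   1   4] from .056
scene red 88 px 341 362 154 165 [0.4678 0.2155 0.0929] [[0.4581, 0.1923, 0.088], [0.4865, 0.2224, 0.096]]
   pointer end top z [0.4635 0.1932 0.0916] 12
scene yel 51 px 332 346 163 176 [0.4571 0.1824 0.0733] [[0.4519, 0.1686, 0.0693], [0.4601, 0.2067, 0.0765]]
   z hist [ 0  0  0  0  0  1  5 13 13 11  8  0  0  0  0  0  0] from .056
```

View pics/w2.png

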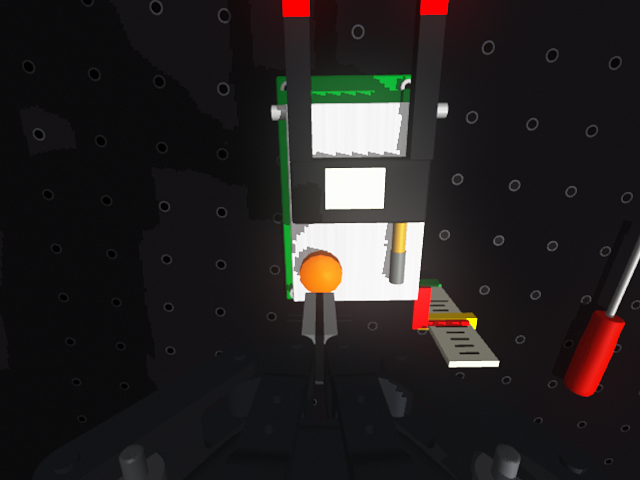

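The wrist view shows the fingertips over the pad at (320,275), the pointer end at (450,322) and the clip just below it at (455,318). The clip's middle is at z ≈ 0.072, so the pointer has to drop about 18 mm, which is about 12 mm at the pad. I'll press part way first.

>>> play_rows:
  xyz:
    - [0, 0, 5]
    - [0, 0, 10]
    - [0, 0, 14]
    - [0, 0, 17]
    - [0, 0, 19]
    - [0, 0, 21]
    - [0, 0, 23]
    - [0, 0, 25]
    - [0, 0, 25]
    - [0, 0, 25]
  rot:
    - [0, 0, 0]
    - [0, 0, 0]
    - [0, 0, 0]
    - [0, 0, 0]
    - [0, 0, 0]
    - [0, 0, 0]
    - [0, 0, 0]
    - [0, 0, 0]
    - [0, 0, 0]
    - [0, 0, 0]
  grip: [0, 0, 0, 0, 0, 0, 0, 0, 0, 0]

```text
time_s: 5.3
eef_pos: [0.4958, 0.2876, 0.1202]
eef_rot: [-0.0, 0.999, 0.052, 0.0]
wrist_force: [0.2, 0.5, -0.2]
opening: -0.0
grasp_force: 0.0
```

```bash
python3 m.py w3
```

```text
5.3 [0.49575504 0.28762629 0.1201533 ] [ 0.18159606  0.48580592 -0.19536954]
wrist red 1138 px 422 487 305 351 [0.4688 0.2164 0.0932] [[0.4602, 0.1873, 0.0891], [0.4887, 0.2225, 0.0944]]
   pointer end top z [0.4652 0.1909 0.0907] 197
wrist yel 517 px 442 494 331 350 [0.4598 0.1832 0.074 ] [[0.4571, 0.1701, 0.0684], [0.4621, 0.2, 0.0762]]
   z hist [  0   0   0   0   0  15  75  78  91 221  24   0   1   4   1   0   4] from .056
scene red 88 px 341 362 154 165 [0.4682 0.2158 0.0932] [[0.4581, 0.1905, 0.0881], [0.4854, 0.2233, 0.0958]]
   pointer end top z [0.4634 0.1945 0.0919] 14
scene yel 51 px 332 346 163 176 [0.4569 0.183  0.0736] [[0.4516, 0.1679, 0.0687], [0.4594, 0.2076, 0.0764]]
   z hist [ 0  0  0  0  0  2  6 13 12 10  8  0  0  0  0  0  0] from .056
```

No contact yet, although the tips should be below the pad's top. I'll look before going further.

Run:
```python
from h import *
c=np.load('pics/w3.npz');s=np.load('pics/s_w3.npz')
a=cv2.resize(c['color'][220:400,230:430,::-1],None,fx=2,fy=2.2,interpolation=cv2.INTER_CUBIC)
b=cv2.resize(s['color'][60:200,310:450,::-1],(396,396),interpolation=cv2.INTER_CUBIC)
cv2.imwrite('pics/c3.png',np.hstack([a,b]));
P=pts(c);t=c['extrinsics'];
for v in range(270,400,6): print(v,P[v,[308,314,318,322,326,332]].round(3)[:, [0,2]].tolist())
```

```text
270 [[0.508, 0.1], [0.509, 0.102], [0.509, 0.103], [0.51, 0.103], [0.51, 0.102], [0.509, 0.101]]
276 [[0.506, 0.105], [0.508, 0.107], [0.507, 0.106], [0.508, 0.106], [0.508, 0.105], [0.508, 0.106]]
282 [[0.504, 0.107], [0.505, 0.107], [0.505, 0.107], [0.505, 0.107], [0.505, 0.108], [0.505, 0.107]]
288 [[0.501, 0.108], [0.502, 0.109], [0.502, 0.108], [0.502, 0.108], [0.502, 0.109], [0.502, 0.108]]
294 [[0.508, 0.127], [0.508, 0.127], [0.508, 0.127], [0.508, 0.127], [0.509, 0.128], [0.509, 0.128]]
300 [[0.508, 0.133], [0.508, 0.133], [0.508, 0.133], [0.508, 0.133], [0.509, 0.133], [0.509, 0.133]]
306 [[0.507, 0.138], [0.508, 0.138], [0.508, 0.137], [0.508, 0.138], [0.508, 0.138], [0.508, 0.138]]
312 [[0.507, 0.142], [0.508, 0.143], [0.508, 0.143], [0.508, 0.142], [0.508, 0.143], [0.509, 0.143]]
318 [[0.508, 0.147], [0.508, 0.148], [0.508, 0.148], [0.508, 0.147], [0.509, 0.148], [0.509, 0.147]]
324 [[0.508, 0.152], [0.508, 0.152], [0.508, 0.151], [0.509, 0.152], [0.509, 0.152], [0.509, 0.152]]
330 [[0.507, 0.155], [0.508, 0.157], [0.509, 0.157], [0.508, 0.156], [0.509, 0.157], [0.509, 0
[... 392 characters left out ...]
51, 0.172]]
360 [[0.509, 0.174], [0.504, 0.168], [0.496, 0.158], [0.497, 0.159], [0.505, 0.169], [0.508, 0.173]]
366 [[0.509, 0.177], [0.502, 0.168], [0.494, 0.159], [0.494, 0.158], [0.503, 0.169], [0.509, 0.177]]
372 [[0.509, 0.18], [0.499, 0.168], [0.492, 0.159], [0.491, 0.158], [0.5, 0.168], [0.51, 0.18]]
378 [[0.508, 0.181], [0.496, 0.167], [0.489, 0.159], [0.489, 0.159], [0.497, 0.168], [0.511, 0.184]]
384 [[0.506, 0.181], [0.494, 0.167], [0.347, 0.0], [0.347, -0.001], [0.495, 0.168], [0.51, 0.185]]
390 [[0.504, 0.182], [0.491, 0.167], [0.34, 0.0], [0.34, -0.0], [0.493, 0.169], [0.507, 0.184]]
396 [[0.491, 0.17], [0.488, 0.167], [0.333, 0.0], [0.333, 0.0], [0.49, 0.169], [0.505, 0.185]]
```

View pics/c3.png

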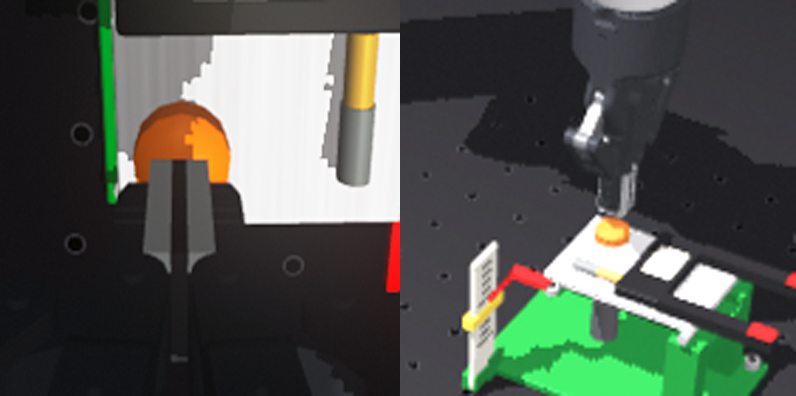

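Run:
```python
from h import *
s=np.load('pics/s_w3.npz');P=pts(s);c=s['color']
for v in range(118,150,2): print(v,[(P[v,u].round(3).tolist(),c[v,u].tolist()) for u in (386,)], [P[v,u,2].round(3) for u in (380,383,389,391)])
```

```text
118 [([0.51, 0.262, 0.18], [50, 52, 55])] [np.float64(0.191), np.float64(0.187), np.float64(0.171), np.float64(0.169)]
120 [([0.511, 0.262, 0.175], [53, 55, 59])] [np.float64(0.175), np.float64(0.184), np.float64(0.166), np.float64(0.165)]
122 [([0.511, 0.262, 0.171], [49, 50, 54])] [np.float64(0.151), np.float64(0.174), np.float64(0.156), np.float64(0.155)]
124 [([0.503, 0.275, 0.156], [49, 50, 54])] [np.float64(0.144), np.float64(0.15), np.float64(0.151), np.float64(0.152)]
126 [([0.5, 0.281, 0.147], [47, 49, 53])] [np.float64(0.146), np.float64(0.149), np.float64(0.146), np.float64(0.145)]
128 [([0.503, 0.277, 0.145], [49, 50, 55])] [np.float64(0.143), np.float64(0.144), np.float64(0.144), np.float64(0.14)]
130 [([0.505, 0.273, 0.144], [49, 52, 55])] [np.float64(0.136), np.float64(0.137), np.float64(0.138), np.float64(0.136)]
132 [([0.503, 0.278, 0.135], [48, 51, 52])] [np.float64(0.131), np.float64(0.133), np.float64(0.131), np.float64(0.129)]
134 [([0.504, 0.277, 0.132], [65, 67, 70])] [np.float64(0.002), np.float64(0.13), np.float64(0.13), np.float64(-0.003)]
136 [([0.502, 0.281, 0.123], [137, 124, 124])] [np.float64(-0.001), np.float64(0.001), np.float64(0.002), np.float64(0.001)]
138 [([0.494, 0.294, 0.108], [241, 135, 59])] [np.float64(0.106), np.float64(0.108), np.float64(-0.003), np.float64(-0.0)]
140 [([0.5, 0.286, 0.11], [255, 179, 78])] [np.float64(0.106), np.float64(0.108), np.float64(0.108), np.float64(-0.001)]
142 [([0.503, 0.282, 0.109], [255, 242, 114])] [np.float64(0.106), np.float64(0.108), np.float64(0.107), np.float64(0.097)]
144 [([0.505, 0.279, 0.106], [255, 220, 101])] [np.float64(0.104), np.float64(0.106), np.float64(0.104), np.float64(0.094)]
146 [([0.504, 0.281, 0.1], [237, 130, 58])] [np.float64(0.097), np.float64(0.1), np.float64(0.095), np.float64(0.096)]
148 [([0.507, 0.277, 0.099], [255, 255, 255])] [np.float64(0.098), np.float64(0.098), np.float64(0.093), np.float64(0.096)]
```

Both cameras put the fingertips at z ≈ 0.126, about 17 mm above the pad. So contact should come at TCP z ≈ 0.103.

>>> play_rows:
  xyz:
    - [0, 0, 4]
    - [0, 0, 8]
    - [0, 0, 12]
    - [0, 0, 14]
    - [0, 0, 16]
    - [0, 0, 18]
    - [0, 0, 20]
    - [0, 0, 22]
    - [0, 0, 22]
    - [0, 0, 22]
  rot:
    - [0, 0, 0]
    - [0, 0, 0]
    - [0, 0, 0]
    - [0, 0, 0]
    - [0, 0, 0]
    - [0, 0, 0]
    - [0, 0, 0]
    - [0, 0, 0]
    - [0, 0, 0]
    - [0, 0, 0]
  grip: [0, 0, 0, 0, 0, 0, 0, 0, 0, 0]

```text
time_s: 6.65
eef_pos: [0.4957, 0.2876, 0.0982]
eef_rot: [-0.0, 0.999, 0.052, -0.0]
wrist_force: [-3.4, -0.4, 4.2]
opening: 0.001
grasp_force: 1.9
```

```bash
python3 m.py w4
```

```text
6.65 [0.49566928 0.28763933 0.09818255] [-3.3971906  -0.414158    4.15557377]
wrist red 1159 px 426 493 313 359 [0.4697 0.2163 0.0798] [[0.4625, 0.188, 0.0753], [0.4896, 0.2225, 0.0822]]
   pointer end top z [0.4664 0.1915 0.0764] 207
wrist yel 743 px 437 512 312 372 [0.4589 0.1879 0.0748] [[0.4533, 0.17, 0.0698], [0.462, 0.2097, 0.0763]]
   z hist [  0   0   0   0   0   8  31  70 149 425  44  11   2   3   0   0   0] from .056
scene red 79 px 341 362 160 171 [0.4673 0.215  0.0792] [[0.4607, 0.1909, 0.0744], [0.4867, 0.2237, 0.0833]]
   pointer end top z [0.4647 0.1932 0.0762] 14
scene yel 51 px 332 346 163 176 [0.4567 0.1833 0.0736] [[0.4514, 0.1679, 0.0684], [0.4596, 0.2089, 0.0782]]
   z hist [ 0  0  0  0  0  1  3 10 15 12  6  4  0  0  0  0  0] from .056
```

The pointer has come down 14.4 mm and its middle is now at about 0.0756, about 4 mm above the clip's middle. Another 2 mm at the pad should bring it in, and I'll hold there.

>>> play_rows:
  xyz:
    - [0, 0, 0.5]
    - [0, 0, 1]
    - [0, 0, 1.5]
    - [0, 0, 2]
    - [0, 0, 2]
    - [0, 0, 2]
    - [0, 0, 2]
    - [0, 0, 2]
    - [0, 0, 2]
    - [0, 0, 2]
  rot:
    - [0, 0, 0]
    - [0, 0, 0]
    - [0, 0, 0]
    - [0, 0, 0]
    - [0, 0, 0]
    - [0, 0, 0]
    - [0, 0, 0]
    - [0, 0, 0]
    - [0, 0, 0]
    - [0, 0, 0]
  grip: [0, 0, 0, 0, 0, 0, 0, 0, 0, 0]

```text
time_s: 8.0
eef_pos: [0.4957, 0.2876, 0.0961]
eef_rot: [-0.0, 0.999, 0.052, 0.0]
wrist_force: [-4.0, -0.4, 4.6]
opening: -0.005
grasp_force: 2.3
```

```bash
python3 m.py w5
python3 - <<'E'
import cv2,numpy as np
from h import *
for f in('w2','w3','w4','w5'):
    c=np.load(f'pics/{f}.npz');P=pts(c);h=cv2.cvtColor(c['color'],cv2.COLOR_RGB2HSV)
    m=(h[...,0]>22)&(h[...,0]<36)&(h[...,1]>130)&(h[...,2]>70)&(P[...,0]<.463)&(P[...,1]<.23)&(P[...,2]>.06)&(P[...,2]<.08)
    z=P[m][:,2];print(f,'clip top',np.median(z[z>.074]))
c=np.load('pics/w5.npz')
cv2.imwrite('pics/c5.png',cv2.resize(c['color'][280:400,400:540,::-1],None,fx=5,fy=5,interpolation=cv2.INTER_CUBIC))
E
```

```text
8.0 [0.49573878 0.28764    0.09613955] [-4.00213026 -0.41529637  4.61908441]
wrist red 1160 px 425 493 312 357 [0.4695 0.2163 0.0769] [[0.4619, 0.1863, 0.0723], [0.4899, 0.2225, 0.0797]]
   pointer end top z [0.4669 0.19   0.0733] 205
wrist yel 932 px 438 514 354 375 [0.459  0.1898 0.0741] [[0.4544, 0.1702, 0.0689], [0.4618, 0.2095, 0.0761]]
   z hist [  0   0   0   0   0  12 118 149 171 421  52   4   2   2   1   0   0] from .056
scene red 81 px 341 362 161 172 [0.4679 0.2149 0.0762] [[0.4602, 0.1867, 0.0725], [0.4873, 0.2236, 0.0807]]
   pointer end top z [0.4646 0.191  0.074 ] 14
scene yel 56 px 332 357 163 176 [0.4565 0.186  0.0741] [[0.4524, 0.1687, 0.0686], [0.4603, 0.209, 0.0767]]
   z hist [ 0  0  0  0  1  2  8  6 11 23  5  0  0  0  0  0  0] from .056
w2 clip top 0.07503170410553436
w3 clip top 0.07522595129813478
w4 clip top 0.07522281779133924
w5 clip top 0.07516897967272967
```

View pics/c5.png

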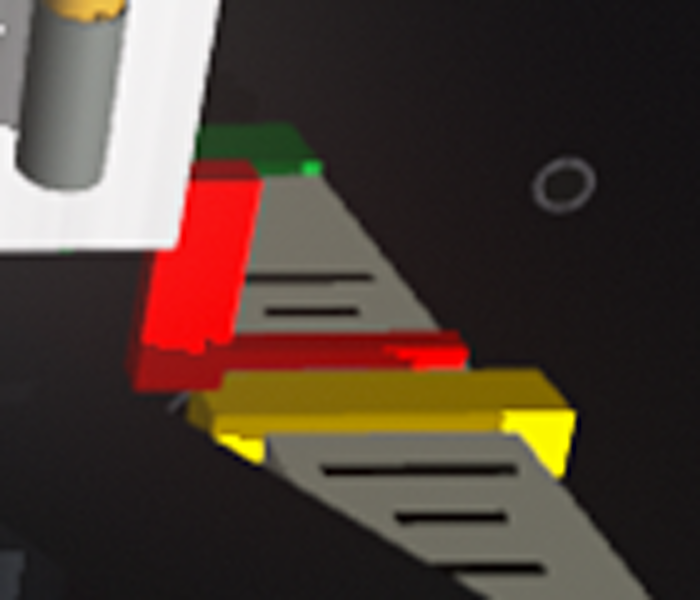

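The close-up shows the pointer at the height of the clip, about 1 mm above its middle. I'll press 0.5 mm more and hold.

>>> play_rows:
  xyz:
    - [0, 0, 0.5]
    - [0, 0, 0.5]
    - [0, 0, 0.5]
    - [0, 0, 0.5]
    - [0, 0, 0.5]
    - [0, 0, 0.5]
    - [0, 0, 0.5]
    - [0, 0, 0.5]
    - [0, 0, 0.5]
    - [0, 0, 0.5]
  rot:
    - [0, 0, 0]
    - [0, 0, 0]
    - [0, 0, 0]
    - [0, 0, 0]
    - [0, 0, 0]
    - [0, 0, 0]
    - [0, 0, 0]
    - [0, 0, 0]
    - [0, 0, 0]
    - [0, 0, 0]
  grip: [0, 0, 0, 0, 0, 0, 0, 0, 0, 0]

```text
time_s: 9.35
eef_pos: [0.4957, 0.2876, 0.0956]
eef_rot: [0.0, 0.999, 0.052, 0.0]
wrist_force: [-3.8, -0.3, 4.4]
opening: -0.0
grasp_force: 2.4
```

>>> play_rows:
  xyz:
    - [0, 0, 0]
    - [0, 0, -3]
    - [0, 0, -7]
    - [0, 0, -11]
    - [0, 0, -15]
    - [0, 0, -20]
    - [0, 0, -30]
    - [0, 0, -45]
    - [0, 0, -60]
    - [0, 0, -60]
  rot:
    - [0, 0, 0]
    - [0, 0, 0]
    - [0, 0, 0]
    - [0, 0, 0]
    - [0, 0, 0]
    - [0, 0, 0]
    - [0, 0, 0]
    - [0, 0, 0]
    - [0, 0, 0]
    - [0, 0, 0]
  grip: [0, 0, 0, 0, 0, 0, 0, 0, 0, 0]

```text
time_s: 10.6
eef_pos: [0.497, 0.2881, 0.1579]
eef_rot: [-0.001, 0.999, 0.052, 0.002]
wrist_force: [0.8, -0.2, 0.7]
opening: 0.003
grasp_force: 0.0
```

>>> play_rows:
  xyz:
    - [0, 0, 0]
    - [0, 0, 0]
    - [0, 0, 0]
    - [0, 0, 0]
    - [0, 0, 0]
    - [0, 0, 0]
    - [0, 0, 0]
    - [0, 0, 0]
    - [0, 0, 0]
    - [0, 0, 0]
  rot:
    - [0, 0, 0]
    - [0, 0, 0]
    - [0, 0, 0]
    - [0, 0, 0]
    - [0, 0, 0]
    - [0, 0, 0]
    - [0, 0, 0]
    - [0, 0, 0]
    - [0, 0, 0]
    - [0, 0, 0]
  grip: [0, 0, 0, 0, 0, 0, 0, 0, 0, 0]

```text
time_s: 11.85
eef_pos: [0.4957, 0.2876, 0.1556]
eef_rot: [-0.0, 0.999, 0.052, -0.0]
wrist_force: [-0.5, 0.0, -0.7]
opening: -0.002
grasp_force: 0.0
```

```bash
python3 m.py w6
```

```text
11.85 [0.4956841  0.2876151  0.15557831] [-0.48748564  0.0193928  -0.68443456]
wrist red 838 px 408 463 279 319 [0.469  0.2163 0.0932] [[0.4597, 0.1875, 0.088], [0.4888, 0.2224, 0.0944]]
   pointer end top z [0.465  0.1908 0.0907] 145
wrist yel 309 px 415 471 305 321 [0.46   0.1822 0.0735] [[0.4556, 0.1697, 0.0685], [0.4621, 0.2022, 0.0764]]
   z hist [  0   0   0   0   0   8  50  54  65 110   7   3   2   2   0   2   4] from .056
scene red 88 px 341 362 154 165 [0.4681 0.2152 0.0926] [[0.459, 0.1927, 0.0882], [0.4863, 0.2236, 0.0957]]
   pointer end top z [0.4632 0.1943 0.0907] 13
scene yel 51 px 332 346 163 176 [0.4568 0.1819 0.0736] [[0.4514, 0.1681, 0.0685], [0.4606, 0.2061, 0.0767]]
   z hist [ 0  0  0  0  0  1  6  6 14 14  9  1  0  0  0  0  0] from .056
```

The plate is back at rest with the pointer top at 0.0907, the same as before the press, and the fingers are clear. I'll hand it in.

```bash
python3 -c "
from bench import ctrl
print(ctrl.hand_in())"
```

```text
the job is handed in; nothing more can be done
None
```

I pressed the orange pad until the pointer stood within about 1 mm of the yellow mark's middle, held it there for over a second, and let go; the plate sprang back to rest, nothing else was touched, and the job is handed in (no verdict was returned).

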